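# Lay out the engine parts in working order

### The job

Lay out the engine parts for inspection on the taped triangle: stand the piston crown up midway between the cylinder liner and the toothed crank gear, with the wrist pin standing upright on the middle of its crown. Stand the bearing bush on end midway between the crank gear and the square bearing block, and lay the flat thrust ring centred on top of the crank gear. Do not disturb the dial gauge that lies nearby.

Things in the scene. Friction and masses are not known exactly. Their poses are not given: they have to be found in the camera images.
- liner: Cylinder liner: open-topped upright steel sleeve, outer diameter 80 mm at the flange round its top (72 mm below), 60 mm tall. Fixed to the bench on one corner of a taped triangle. Origin at the centre of its underside, z up. The liner, the gear and the block always stand on the three corners of an equilateral triangle of side 240 mm, marked with yellow tape on the bench; which one is on which corner changes, and the triangle shifts and turns. The bench top is at z = 0.
- gear: Crank gear: dark steel toothed wheel lying flat, 92 mm over the teeth, flat top 24 mm above the bench, with a dark spot of 20 mm in the middle. Fixed on a triangle corner. Origin at the centre of its underside, z up.
- block: Bearing block: square aluminium block, 70 x 70 mm, 45 mm tall (48 mm over four flat bolt heads), with a groove across its top. Fixed on a triangle corner. Origin at the centre of its underside, z up.
- piston_mid (a point): Piston: solid aluminium cylinder 60 mm in diameter, 55 mm tall, with three dark ring grooves near its flat crown. Loose, stands crown up on the bench, about 0.2 to 0.4 kg. This point is its centre, 27.5 mm below the crown; z points to the crown.
- pin_mid (a point): Wrist pin: slender steel tube, 22 mm in diameter, 50 mm tall, 12 mm bore. Loose, stands on end, about 0.1 kg. This point is its centre, 25 mm above its foot; z along the tube. Both ends are alike.
- bush_mid (a point): Bearing bush: short bronze tube, outer diameter 44 mm, bore 34 mm, 36 mm tall. Loose, stands on end, about 0.12 kg. This point is its centre, 18 mm above its foot, in the open bore; z along the tube. Both ends are alike.
- thrust_mid (a point): Thrust ring: flat steel ring, outer diameter 56 mm, bore 36 mm, 14 mm thick. Loose, lies flat, about 0.1 kg. This point is its centre, 7 mm above its underside; z is its axis. Both faces are alike.
- dial_mid (a point): Dial gauge: round white-faced gauge lying on its back, 52 mm in diameter, 18 mm thick, with a thin stem reaching 54 mm from its centre along its x axis. Loose; to be left alone. This point is its centre, 9 mm above the bench.
There are look-alikes about, which are no part of the job. Leave any yellow look-alike of the part that bears thrust_mid alone. What is shaped like the part that bears piston_mid but green or orange is not meant.

How it is judged:
By the outcome, as a careful person would: the job done as asked, in the order asked, and still so for the second after the job is handed in, with the robot touching nothing.
It also fails if it takes over 128 s, if anything falls off the work surface, if the arm or the gripper's body presses on something with over 40 N, if the wrist force passes 120 N, or if a joint passes its speed limit or range.

### The arm

A 6-joint arm with a two-finger parallel gripper is mounted at the origin on the work surface. World frame = base frame: x ahead of the robot, y to its left, z up, the work surface at z = 0. Lengths are in mm, angles in rad, forces in N, time in s.
With the tool pointing down it reaches from about 350 to 975 mm from the base axis. Payload 7.1 kg.
Tool frame: the origin (TCP) lies at the very end of the fingers, on their centre line; the grasp point (between the pads) lies 19 mm behind it; z points along the fingers, y is the direction in which the jaws open and shut (so a half turn about z gives the same grasp; the last joint's range is limited). The gripper opens to 88 mm and grips with 3 to 60 N. Pads are 20 mm wide; open, the fingers measure 115 mm over their backs; the gripper's body (75 mm by 178 mm) begins 61 mm behind the grasp point.
Start: joints at [1.136, 0.423, 1.63, -0, 1.089, -0.019], TCP at [252.419, 571.743, 222.675] pointing down, gripper open.
Joint ranges: [-3, 3], [-0.9, 2.11], [0.09, 2.58], [-1.31, 4.45], [0.11, 2.69], [-2.54, 2.54]. Speed limits (rad/s): [2.39, 2.39, 3.01, 3.14, 3.14, 3.14].

### API

Orientations are given as a rotation vector (axis times angle).
In Python, from workcell import monitor, vision, order, find_in, regions_of, place_of gives the robot as it stands. The module is installed in compiled form; this text tells all that it offers.
- The arm moves only by the tool carry_out, never from a script. Its argument "targets" is a list of rows, each a list of 3 entries, a list of its own where there are three numbers: the turn, a rotation vector about the world's x, y, z in degrees, then the shift along the world's x, y, z in mm, then the finger opening in mm, from 0 to 87.8. In form: [[[rx, ry, rz], [x, y, z], hand], ...]. A call has 1 to 10 rows; each row is the pose to reach, as a shift and turn from the pose commanded when the call began; what a row does not reach only later rows make up. A row lasts 1/12 s, in which the tool goes at most 41.7 mm and 7.16 degrees, less where a joint would pass 70% of its speed; a pose out of reach is approached as far as the arm can. A call with a gripper value outside its range is refused whole. The fingers move at their own pace and stop on an object; the grip force is fixed at half the most. Time passes only in rows, so rows that repeat a pose let the fingers close. It gives the time, the measured TCP pose, the force and the opening at its end, in the units of the state.
- monitor.get_obs(): the state, without advancing time (a new reading comes with each control period).
- vision.get_image(name): name is "scene" or "top" or "wrist"; returns the picture (480x640x3 uint8, red, green, blue); there is no depth.
- vision.camera_model(name): a dict with "K" (3x3 intrinsics, pixels), "rvec" (rotation vector, rad) and "tvec" (3), from world to camera coordinates, as OpenCV has them. Camera axes: x right, y down, z forward; pixel columns grow to the right and rows downward; lengths in mm; the calibration is good to about 2 mm. A picture is of the moment at which its call begins: read the wrist's pose just before it. camera_model takes no time and is no camera call; for the wrist camera it gives the pose at the moment of the call.
- order.close_job(): hands the job in, once; it reports no verdict.
Trained networks look in the newest picture that a camera, given by its name, has taken for a name from the list of things; names that differ only in an ending like _2 or _b are one class to them, and where a whole thing is asked for, a point or a joint stands for the part that bears it (a point fixed in the world has none). Each returns a list of dicts, best first, with "confidence" (0 to 1); they miss things now and then, are a little off and sometimes report something else, mostly with a low value. They report only what shows in the picture. A call takes as long as a camera call. They do not tell look-alikes from the thing itself.
- find_in(query, camera): "point" ([x, y, z] in mm, in the coordinates of the camera as it stood for that picture, good to about 4 mm: the middle of the surface that is visible of it).
- regions_of(query, camera): "mask" (480x640 bool, what is visible of it).
- place_of(query, camera): "point" ([x, y, z] in mm, in the coordinates of the camera as it stood for that picture, good to about 4 mm: a listed point, or the origin of a listed thing).
The state is a dict: "t": time; "qpos": joint angles; "qvel": joint speeds; "joint_torque": joint torques, N m; "ee_pos": TCP position; "orientation": TCP orientation; "ft_force": force on the tool from outside, world axes, zero at the start; "moment": the same for the moment, N m; "width": finger opening in mm.
Only numpy, scipy, OpenCV 4.12 (cv2) and the standard library are available. Lean on these libraries where they do the work, as an engineer would, in place of code of your own. Each camera call takes 0.05 s, during which the arm holds its last target.

## Working session

There is one attempt and no reset: what is moved stays moved. The work goes in short steps, Python scripts to look and compute and a tool call to move; the robot and the scene stay as the last step left them, time stands still between calls to the robot, and variables do not carry over. Pictures are saved under pics/ and viewed, and the job is handed in when it is done.

Besides the shell and the picture viewer there is one more tool, called after "Emit:" as name(argument=value, ...) on one line, values as JSON. carry_out: Moves the arm, as the interface text tells. Its arguments: {"type":"object","properties":{"targets":{"type":"array","items":{"type":"array"}}},"required":["targets"]}

```bash
mkdir -p pics; cat > h.py <<'E'
import numpy as np, cv2
from workcell import monitor, vision, order, find_in, regions_of, place_of
def snap(c,n):
    im=vision.get_image(c); cv2.imwrite(f'pics/{n}.png',im[:,:,::-1]); return im
def w(c,p,cm=None):
    cm=cm or vision.camera_model(c); R=cv2.Rodrigues(np.array(cm['rvec'],float))[0]
    return R.T@(np.array(p)-np.array(cm['tvec']).ravel())
def px(c,p):
    cm=vision.camera_model(c)
    return cv2.projectPoints(np.array([p],float),np.array(cm['rvec'],float),np.array(cm['tvec'],float),np.array(cm['K'],float),None)[0].ravel()
def ray(c,u,v,z):
    cm=vision.camera_model(c); R=cv2.Rodrigues(np.array(cm['rvec'],float))[0]
    t=np.array(cm['tvec'],float).ravel(); o=-R.T@t; d=R.T@np.linalg.inv(np.array(cm['K']))@[u,v,1]
    return o+d*(z-o[2])/d[2]
E
python3 - <<'E'
from h import *
o=monitor.get_obs(); print(o)
for c in ['scene','top']:
    snap(c,c+'0')
    for q in ['liner','gear','block','piston_mid','pin_mid','bush_mid','thrust_mid','dial_mid']:
        for d in place_of(q,c): 
            p=w(c,d['point']); print(c,q,round(d['confidence'],2),p.round(1),px(c,p).round())
E
```

```text
{'t': 0.0, 'qpos': array([ 1.13596153e+00,  4.23856830e-01,  1.63070321e+00, -2.88632876e-06,
        1.08860374e+00, -1.90248799e-02]), 'qvel': array([ 0.0002873 , -0.00087706,  0.00213738, -0.0019615 ,  0.00088549,
       -0.00176226]), 'joint_torque': array([ 9.89808577e-04, -5.44620109e+01, -2.73664999e+01,  6.43955567e-02,
        2.27625424e-02, -1.48705712e-04]), 'ee_pos': array([252.20802963, 571.22997683, 221.88653177]), 'orientation': array([-6.48382786e-01, -3.07359613e+00,  2.40528773e-03]), 'ft_force': array([ 0.59151388, -0.08579504, -0.05775401]), 'moment': array([-0.00366326,  0.00734302, -0.00469347]), 'width': 87.9174162533733}
scene liner 0.92 [ 7.041e+02  5.450e+01 -3.000e-01] [291. 324.]
scene gear 0.85 [ 535.  -122.7   -1.3] [308. 244.]
scene block 0.61 [475.7 113.2  -1.9] [400. 292.]
scene piston_mid 0.79 [ 587.3 -320.2   26. ] [241. 201.]
scene piston_mid 0.73 [ 714.4 -300.2   23.1] [197. 226.]
scene piston_mid 0.71 [ 684.1 -393.8   28.4] [189. 200.]
scene pin_mid 0.53 [597.4 327.5  20.4] [436. 384.]
scene bush_mid 0.6 [456.5 329.7  13. ] [491. 349.]
scene thr
[... 250 characters left out ...]
68. 181.]
top gear 0.91 [ 5.356e+02 -1.186e+02 -5.000e-01] [344. 256.]
top block 0.92 [474.1 114.2  -4. ] [238. 284.]
top piston_mid 0.85 [ 684.  -394.1   26.9] [469. 188.]
top piston_mid 0.64 [ 716.7 -304.4   26.4] [428. 173.]
top piston_mid 0.63 [ 590.9 -315.8   27.4] [435. 229.]
top piston_mid 0.33 [704.7  45.3  -2. ] [271. 181.]
top pin_mid 0.71 [595.4 319.6  23.9] [142. 227.]
top bush_mid 0.55 [460.1 330.9  13.7] [135. 290.]
top thrust_mid 0.81 [ 443.4 -301.6    4.5] [428. 298.]
top thrust_mid 0.63 [595.1 318.9  20.9] [143. 227.]
top thrust_mid 0.62 [ 596.6 -458.1    3.4] [496. 228.]
top thrust_mid 0.54 [ 418.5 -194.9    8.6] [380. 309.]
top dial_mid 0.83 [718.5 215.3   8.8] [194. 173.]
```

View pics/scene0.png

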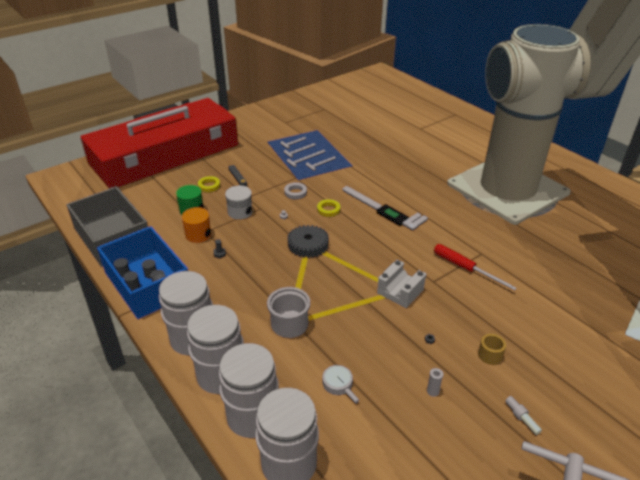

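View pics/top0.png

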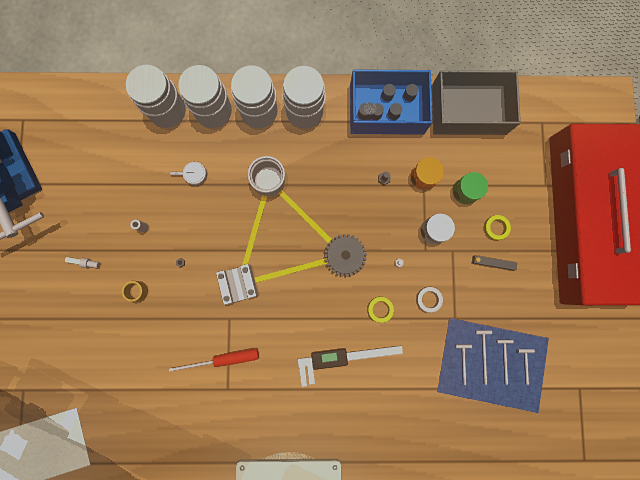

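The true piston is the grey one at top-view pixel (440,228). The true thrust ring is the grey one at (430,299). The green and orange pistons and the yellow rings are look-alikes. Pin is at (137,226), bush at (133,291), dial at (194,173).

```bash
python3 - <<'E'
from h import *
o=monitor.get_obs()
R=cv2.Rodrigues(o['orientation'])[0]; print('tool axes\n',R.round(2))
cm=vision.camera_model('wrist'); Rc=cv2.Rodrigues(np.array(cm['rvec'],float))[0]
c=-Rc.T@np.array(cm['tvec']).ravel(); print('cam in tool',(R.T@(c-o['ee_pos'])).round(1)); print((R.T@Rc.T).round(2), cm['K'])
snap('wrist','w0')
# top masks -> heights
H={'liner':60,'gear':24,'block':45,'piston_mid':55,'pin_mid':50,'bush_mid':36,'thrust_mid':14}
for c in ['top','scene']:
  cmm=vision.camera_model(c);Rc=cv2.Rodrigues(np.array(cmm['rvec'],float))[0];print(c,(-Rc.T@np.array(cmm['tvec']).ravel()).round())
vision.get_image('top')
for q in H:
  for d in regions_of(q,'top'):
    m=d['mask']; ys,xs=np.nonzero(m); print(q,round(d['confidence'],2),len(xs),xs.min(),xs.max(),ys.min(),ys.max(), ray('top',xs.mean(),ys.mean(),H[q]).round(1))
E
```

```text
tool axes
 [[-0.91  0.4   0.  ]
 [ 0.4   0.91  0.  ]
 [-0.    0.   -1.  ]]
cam in tool [  73.7   -1.3 -162.9]
[[-0.   -0.96 -0.27]
 [ 1.   -0.   -0.  ]
 [ 0.   -0.27  0.96]] [[372.49630063   0.         321.32537316]
 [  0.         372.49630063 236.66505568]
 [  0.           0.           1.        ]]
top [464. -47. 983.]
scene [1129.  697.  831.]
liner 0.91 1179 248 284 156 195 [701.6  48.9  60. ]
liner 0.23 1276 325 365 235 275 [ 533.5 -117.5   60. ]
gear 0.9 1355 325 366 234 275 [ 536.7 -120.1   24. ]
block 0.81 1155 216 257 265 303 [472.8 109.1  45. ]
block 0.68 151 131 148 220 231 [596.5 316.7  45. ]
piston_mid 0.86 766 411 443 157 189 [ 708.7 -293.8   55. ]
piston_mid 0.71 755 421 453 214 243 [ 589.  -311.7   55. ]
piston_mid 0.7 838 453 487 172 203 [ 676.9 -384.9   55. ]
pin_mid 0.44 192 130 149 220 232 [595.  314.3  50. ]
bush_mid 0.78 356 122 147 281 301 [458.6 324.4  36. ]
thrust_mid 0.9 354 484 510 215 239 [ 597.9 -455.9   14. ]
thrust_mid 0.72 380 368 393 296 323 [ 418.5 -194.4   14. ]
thrust_mid 0.67 386 416 442 287 312 [ 439.2 -301.6   14. ]
```

View pics/w0.png

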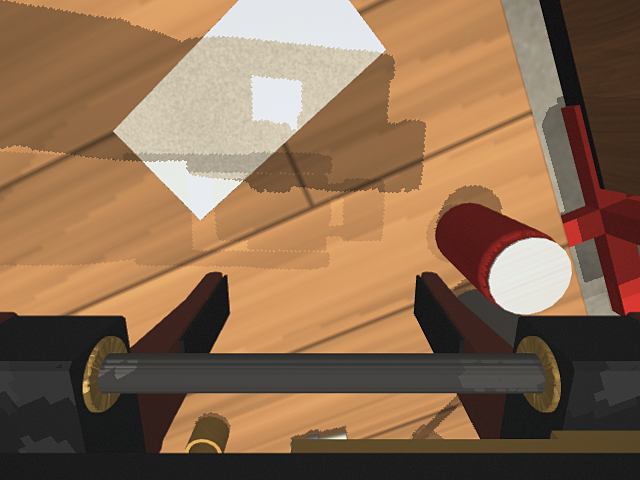

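Emit:
carry_out(targets=[[[0,0,-6],[18,-31,5],87],[[0,0,-12],[36,-62,10],87],[[0,0,-18],[54,-94,15],87],[[0,0,-24],[72,-125,20],87],[[0,0,-30],[90,-156,25],87],[[0,0,-36],[108,-187,30],87],[[0,0,-43],[126,-218,35],87],[[0,0,-49],[144,-250,40],87],[[0,0,-55],[159,-281,48],87]])

```text
t: 2.1
ee_pos: [412.0, 288.9, 270.7]
orientation: [2.001, 2.422, -0.0]
ft_force: [0.8, -0.2, 0.8]
width: 87.0
```

Emit:
carry_out(targets=[[[0,0,-6],[18,-31,0],87],[[0,0,-12],[36,-62,0],87],[[0,0,-18],[54,-94,0],87],[[0,0,-24],[72,-125,0],87],[[0,0,-30],[90,-156,0],87],[[0,0,-36],[108,-187,0],87],[[0,0,-43],[126,-218,0],87],[[0,0,-49],[144,-250,0],87],[[0,0,-56],[159,-281,0],87],[[0,0,-56],[159,-281,0],87]])

```text
t: 2.93
ee_pos: [572.8, 5.1, 270.8]
orientation: [2.905, 1.192, 0.002]
ft_force: [-0.2, -0.1, 0.0]
width: 86.7
```

```bash
cat >> h.py <<'E'
def look(c,n,qs):
    o=monitor.get_obs(); cm=vision.camera_model(c); snap(c,n)
    a=cv2.Rodrigues(o['orientation'])[0]
    print('t',round(o['t'],2),'tcp',o['ee_pos'].round(1),'jaw ang',np.degrees(np.arctan2(a[1,1],a[0,1])).round(1),'tilt',a[:,2].round(3),'w',round(o['width'],1),'q',o['qpos'].round(2))
    for q in qs:
        for d in place_of(q,c):
            p=w(c,d['point'],cm); print(q,round(d['confidence'],2),p.round(1),px(c,p).round())
E
python3 - <<'E'
from h import *
look('wrist','w1',['liner','gear','block'])
E
```

```text
t 2.93 tcp [572.8   5.1 270.8] jaw ang -45.4 tilt [ 0.002 -0.002 -1.   ] w 86.7 q [-0.01  0.29  1.7  -0.    1.14  0.78]
liner 0.93 [7.082e+02 4.620e+01 7.000e-01] [388.  83.]
gear 0.6 [ 5.338e+02 -1.190e+02 -3.000e-01] [374. 289.]
block 0.93 [470.5 110.4   1.4] [201. 196.]
block 0.2 [ 437.8 -303.1    7.7] [414. 424.]
```

View pics/w1.png

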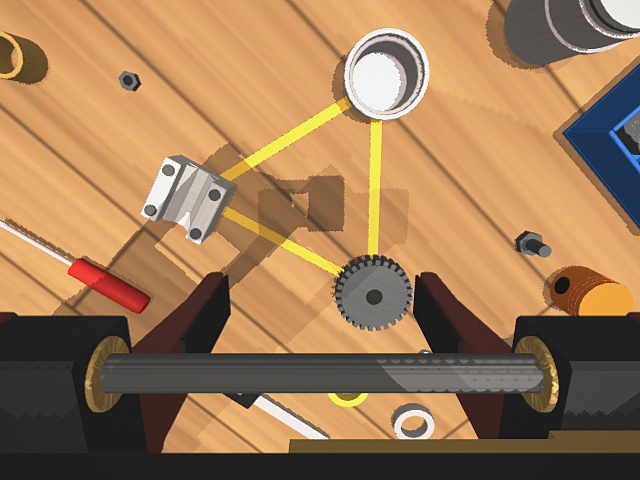

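```bash
python3 - <<'E'
from h import *
im=cv2.imread('pics/w1.png'); g=cv2.cvtColor(im,cv2.COLOR_BGR2GRAY)
# gear spot
p=g[280:315,355:395]; n,l,s,c=cv2.connectedComponentsWithStats((p<62).astype(np.uint8)); print(s[1:],c[1:]+[355,280])
for n,u,v,z in [('gear',374,297,24),('liner',387,75,60),('block',182.2,202.2,48)]: print(n,ray('wrist',u,v,z).round(1))
# hough for liner
m=[d for d in regions_of('liner','wrist')][0]['mask']; cs,_=cv2.findContours(m.astype(np.uint8),0,1); cs=max(cs,key=len)
print(cv2.fitEllipse(cs), cv2.boundingRect(cs))
import itertools
vis=cv2.resize(im[20:330,130:430],None,fx=2.5,fy=1.9) ; cv2.imwrite('pics/z1.png',cv2.resize(im[20:240,130:440],None,fx=2.5,fy=2.5))
E
```

```text
[[ 11  10  16  15 183]] [[373.71584699 296.77595628]]
gear [ 531.7 -116.6   24. ]
liner [699.7  55.5  60. ]
block [467.3 114.7  48. ]
((385.94451904296875, 73.75065612792969), (83.81969451904297, 93.13282012939453), 20.927326202392578) (344, 27, 86, 93)
```

View pics/z1.png

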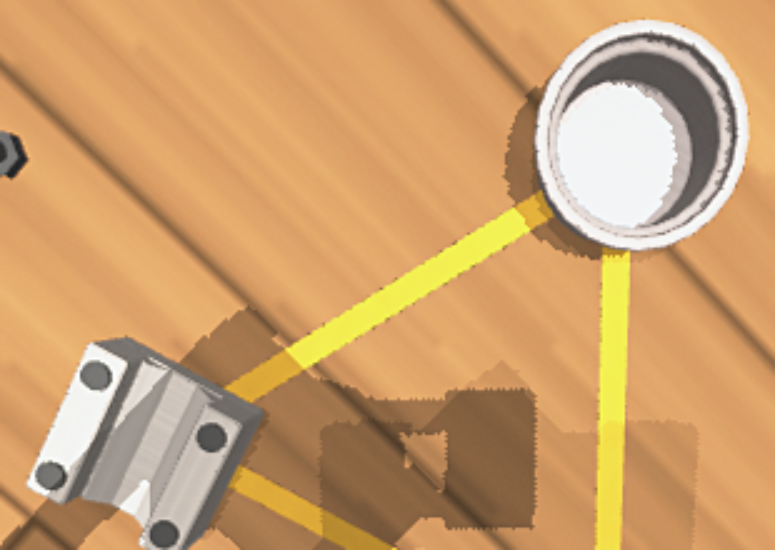

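Emit:
carry_out(targets=[[[0,0,0],[2,-36,-8],87],[[0,0,0],[4,-72,-16],87],[[0,0,0],[6,-108,-24],87],[[0,0,0],[8,-144,-32],87],[[0,0,0],[10,-180,-40],87],[[0,0,0],[12,-216,-48],87],[[0,0,0],[14,-252,-56],87],[[0,0,0],[15,-288,-64],87],[[0,0,0],[16,-322,-72],87],[[0,0,0],[16,-322,-72],87]])

```text
t: 4.02
ee_pos: [586.0, -315.8, 197.2]
orientation: [2.901, 1.205, -0.002]
ft_force: [-0.4, 0.5, 0.5]
width: 87.0
```

```bash
python3 - <<'E'
from h import *
look('wrist','w2',['piston_mid','thrust_mid'])
E
```

```text
t 4.02 tcp [ 586.  -315.8  197.2] jaw ang -44.9 tilt [-0.001 -0.001 -1.   ] w 87.0 q [-0.51  0.51  1.55 -0.    1.08  0.27]
piston_mid 0.95 [ 586.1 -321.2   26.1] [329. 221.]
piston_mid 0.65 [ 680.2 -396.6   24.7] [460. 207.]
piston_mid 0.62 [ 712.4 -298.6   29. ] [418. 100.]
thrust_mid 0.77 [ 417.3 -198.4    5.4] [123. 248.]
```

View pics/w2.png

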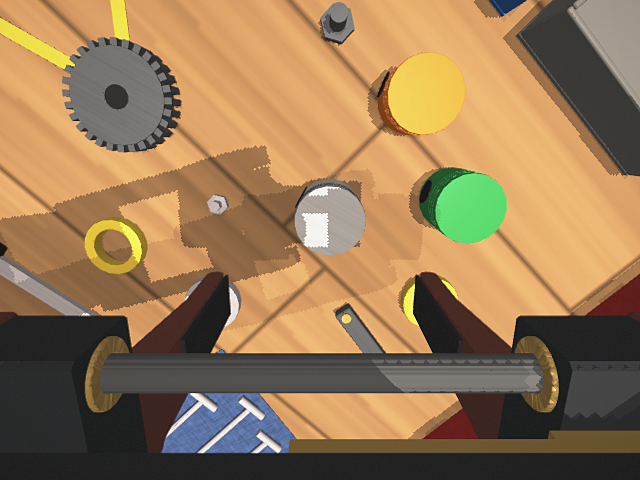

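```bash
python3 - <<'E'
from h import *
print(ray('wrist',330,219,55).round(1),ray('wrist',116,97,24).round(1), monitor.get_obs()['ee_pos'])
cv2.imwrite('pics/z2.png',cv2.resize(cv2.imread('pics/w2.png')[160:280,270:390],None,fx=5,fy=5))
for d in regions_of('piston_mid','wrist'):
  ys,xs=np.nonzero(d['mask']); print(xs.min(),xs.max(),ys.min(),ys.max())
E
```

```text
[ 592.6 -314.3   55. ] [ 533.2 -115.3   24. ] [ 586.43926776 -310.84820546  198.58267551]
294 365 179 254
419 506 167 243
377 465 52 134
```

View pics/z2.png

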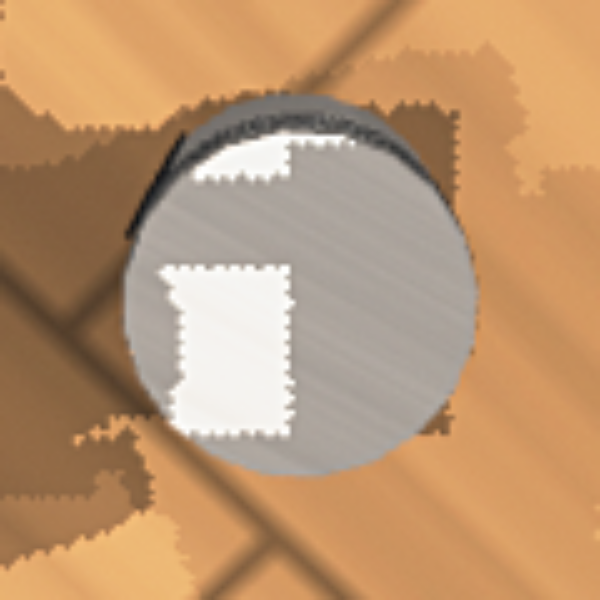

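```bash
cat >> h.py <<'E'
import json
def shot(c,n):
    o=monitor.get_obs(); cm=vision.camera_model(c); snap(c,n)
    json.dump({k:np.array(cm[k]).tolist() for k in cm if k in('K','rvec','tvec')},open(f'pics/{n}.json','w'))
    a=cv2.Rodrigues(o['orientation'])[0]
    print('t',round(o['t'],2),'tcp',o['ee_pos'].round(1),'jaw',np.degrees(np.arctan2(a[1,1],a[0,1])).round(1),'w',round(o['width'],1),'qv',abs(o['qvel']).max().round(3),'F',o['ft_force'].round(1))
    return o
def rayf(n,u,v,z):
    cm=json.load(open(f'pics/{n}.json')); R=cv2.Rodrigues(np.array(cm['rvec'],float))[0]
    t=np.array(cm['tvec'],float).ravel(); o=-R.T@t; d=R.T@np.linalg.inv(np.array(cm['K']))@[u,v,1]
    return (o+d*(z-o[2])/d[2]).round(1)
def crop(n,x0,x1,y0,y1,f):
    cv2.imwrite(f'pics/{n}_z.png',cv2.resize(cv2.imread(f'pics/{n}.png')[y0:y1,x0:x1],None,fx=f,fy=f,interpolation=cv2.INTER_CUBIC))
E
python3 - <<'E'
from h import *
shot('wrist','w3')
im=cv2.imread('pics/w3.png');g=cv2.cvtColor(im,cv2.COLOR_BGR2GRAY)
crop('w3',50,400,50,280,2.2)
E
```

```text
t 4.22 tcp [ 586.6 -310.4  198.9] jaw -44.7 w 87.3 qv 0.01 F [-0.   0.5  0.3]
```

View pics/w3_z.png

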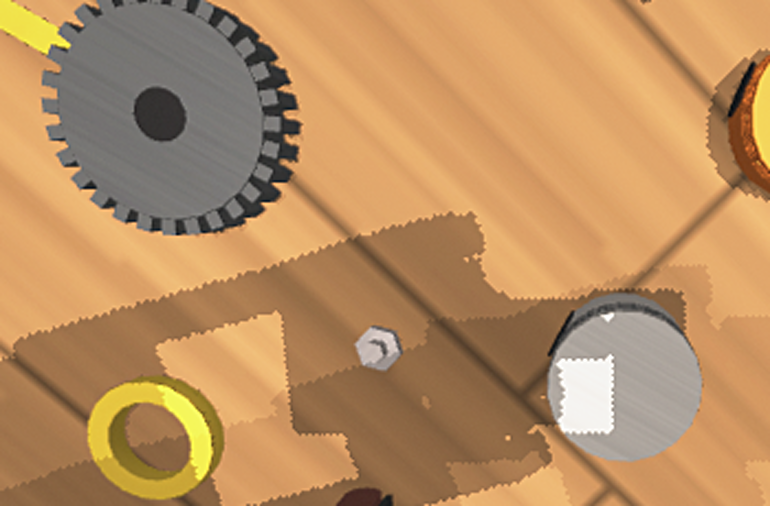

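```bash
python3 - <<'E'
from h import *
print(rayf('w3',333.9,224.3,55),rayf('w3',122.7,101.8,24))
print(px('top',[589,-319,55]),px('scene',[589,-319,55]))
E
```

```text
[ 592.  -319.6   55. ] [ 534.2 -121.2   24. ]
[440.44689822 228.60771251] [239.28171241 191.64743297]
```

Emit:
carry_out(targets=[[[0,0,0],[5.5,-8,-35],87],[[0,0,0],[5.5,-8,-70],87],[[0,0,0],[5.5,-8,-105],87],[[0,0,0],[5.5,-8,-140],87],[[0,0,0],[5.5,-8,-165],87],[[0,0,0],[5.5,-8,-178],87],[[0,0,0],[5.5,-8,-178],87],[[0,0,0],[5.5,-8,-178],87]])

```text
t: 4.93
ee_pos: [592.5, -319.5, 21.3]
orientation: [2.9, 1.209, 0.0]
ft_force: [0.6, 0.2, 0.6]
width: 87.0
```

```bash
python3 - <<'E'
from h import *
shot('wrist','w4')
E
```

```text
t 4.93 tcp [ 592.5 -319.5   21.3] jaw -44.8 w 87.0 qv 0.034 F [0.6 0.2 0.6]
```

View pics/w4.png

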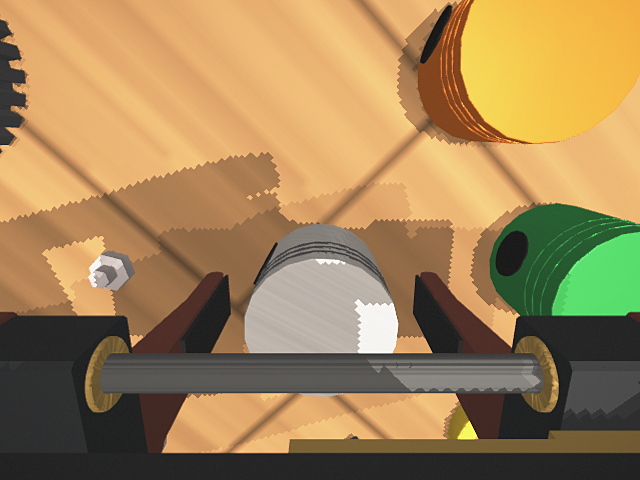

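Emit:
carry_out(targets=[[[0,0,0],[0,0,0],50],[[0,0,0],[0,0,0],50],[[0,0,0],[0,0,0],50],[[0,0,0],[0,0,0],50],[[0,0,0],[0,0,0],50],[[0,0,0],[0,0,0],50],[[0,0,0],[0,0,0],50]])

```text
t: 5.57
ee_pos: [592.0, -320.3, 21.4]
orientation: [2.901, 1.206, 0.0]
ft_force: [-1.6, 2.1, 5.8]
width: 58.7
```

Emit:
carry_out(targets=[[[0,0,0],[0,0,30],50],[[0,0,0],[0,0,65],50],[[0,0,0],[2,25,95],50],[[0,0,0],[5,60,120],50],[[0,0,0],[9,98,130],50],[[0,0,0],[13,138,130],50],[[0,0,0],[17,178,130],50],[[0,0,0],[21,216,130],50],[[0,0,0],[25,254,130],50],[[0,0,0],[27,282,130],50]])

```text
t: 6.4
ee_pos: [618.5, -35.3, 150.3]
orientation: [-2.899, -1.208, 0.001]
ft_force: [0.5, 0.1, -2.9]
width: 58.5
```

Emit:
carry_out(targets=[[[0,0,0],[0,0,0],50],[[0,0,0],[0,0,0],50],[[0,0,0],[0,0,0],50]])

```text
t: 6.65
ee_pos: [618.6, -38.6, 150.3]
orientation: [-2.9, -1.207, 0.001]
ft_force: [0.2, -0.3, -3.5]
width: 59.0
```

```bash
python3 - <<'E'
from h import *
shot('wrist','w5')
E
```

```text
t 6.65 tcp [618.6 -38.6 150.3] jaw -44.8 w 59.0 qv 0.022 F [ 0.2 -0.3 -3.5]
```

View pics/w5.png

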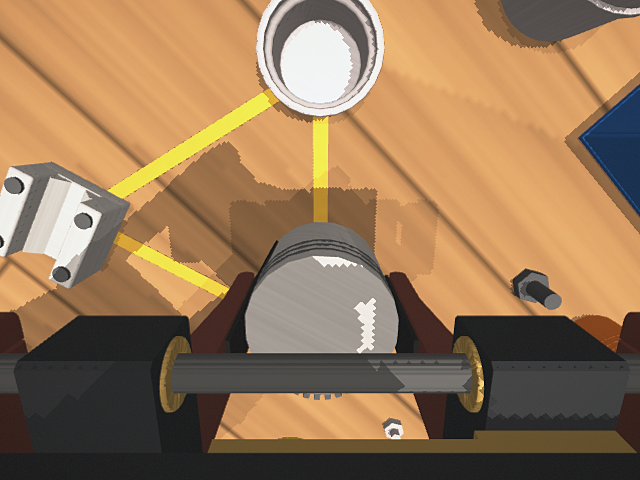

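```bash
python3 - <<'E'
from h import *
e=rayf('w5',320.5,117,60); print(e, e[:2]+40*np.array([.7071,.7071]))
print([rayf('w5',u,60,60) for u in (257,384)])
print('tape',rayf('w5',320.5,130,0),rayf('w5',320.7,215,0))
print('block',np.mean([rayf('w5',u,v,48) for u,v in [(14,186),(83,221),(62,274),(-3,242)]],axis=0))
print('piston left/right z~69+', rayf('w5',245,320,184),rayf('w5',398,320,184))
E
```

```text
[675.5  19.9  60. ] [703.784  48.184]
[array([671.3,  71.8,  60. ]), array([727.4,  16. ,  60. ])]
tape [669.9  14.6   0. ] [620.5 -35.3   0. ]
block [472.1  109.35  48.  ]
piston left/right z~69+ [599.4 -16.  184. ] [641.1 -57.4 184. ]
```

```bash
python3 - <<'E'
from h import *
o=monitor.get_obs();print(o['ee_pos'])
c=np.array([*o['ee_pos'][:2],o['ee_pos'][2]+33.5])
for dx in (-5,0,5):
  cc=c+dx*np.array([.7071,.7071,0]); pts=[px('wrist',cc+[30*np.cos(a),30*np.sin(a),0]) for a in np.linspace(0,6.28,73)]
  pts=np.array(pts); print(dx,pts.min(0).round(1),pts.max(0).round(1))
crop('w5',230,420,210,410,3)
E
```

```text
[618.64716489 -39.1914731  150.35533755]
-5 [244.9 264.6] [399.  402.1]
0 [244.2 251.6] [399.8 391.8]
5 [243.5 238.5] [400.5 381.2]
```

View pics/w5_z.png

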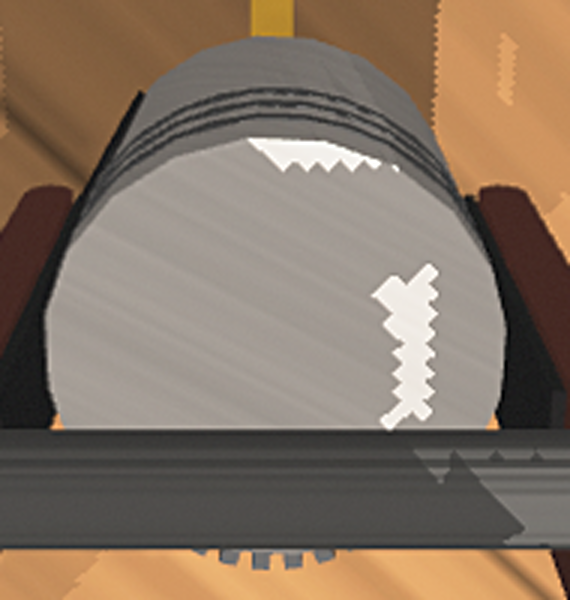

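Emit:
carry_out(targets=[[[0,0,0],[0.7,2.8,-25],50],[[0,0,0],[0.7,2.8,-55],50],[[0,0,0],[0.7,2.8,-85],50],[[0,0,0],[0.7,2.8,-108],50],[[0,0,0],[0.7,2.8,-120],50],[[0,0,0],[0.7,2.8,-126],50],[[0,0,0],[0.7,2.8,-128.5],50],[[0,0,0],[0.7,2.8,-128.5],50],[[0,0,0],[0.7,2.8,-128.5],50]])

```text
t: 7.45
ee_pos: [620.7, -35.8, 23.4]
orientation: [2.9, 1.206, 0.003]
ft_force: [0.5, 0.5, -3.3]
width: 58.8
```

Emit:
carry_out(targets=[[[0,0,0],[-0.6,0,0],50],[[0,0,0],[-0.6,0,0],50],[[0,0,0],[-0.6,0,0],50]])

```text
t: 7.7
ee_pos: [619.5, -35.4, 23.1]
orientation: [2.9, 1.207, 0.002]
ft_force: [0.2, -1.4, -2.4]
width: 58.2
```

Emit:
carry_out(targets=[[[0,0,0],[0,-0.3,-1],50],[[0,0,0],[0,-0.3,-2],50],[[0,0,0],[0,-0.3,-2],50],[[0,0,0],[0,-0.3,-2],50]])

```text
t: 8.03
ee_pos: [619.5, -35.7, 21.4]
orientation: [2.9, 1.207, 0.001]
ft_force: [-2.5, 0.3, 8.0]
width: 58.2
```

Contact with the bench, 8 N. Release and rise.

Emit:
carry_out(targets=[[[0,0,0],[0,0,0],87],[[0,0,0],[0,0,0],87],[[0,0,0],[0,0,0],87],[[0,0,0],[0,0,0],87],[[0,0,0],[0,0,25],87],[[0,0,0],[0,0,60],87],[[0,0,0],[0,0,100],87],[[0,0,0],[0,0,140],87],[[0,0,0],[0,0,160],87],[[0,0,0],[0,0,160],87]])

```text
t: 8.87
ee_pos: [622.3, -36.0, 185.9]
orientation: [2.897, 1.205, 0.013]
ft_force: [0.5, 0.4, 0.1]
width: 87.2
```

Emit:
carry_out(targets=[[[0,0,0],[0,0,0],87],[[0,0,0],[0,0,0],87]])

```text
t: 9.03
ee_pos: [618.2, -35.7, 179.1]
orientation: [-2.9, -1.206, 0.002]
ft_force: [0.1, -1.2, -0.9]
width: 86.9
```

```bash
python3 - <<'E'
from h import *
shot('wrist','w6')
E
```

```text
t 9.03 tcp [618.2 -35.7 179.1] jaw -44.8 w 86.9 qv 0.02 F [ 0.1 -1.2 -0.9]
```

View pics/w6.png

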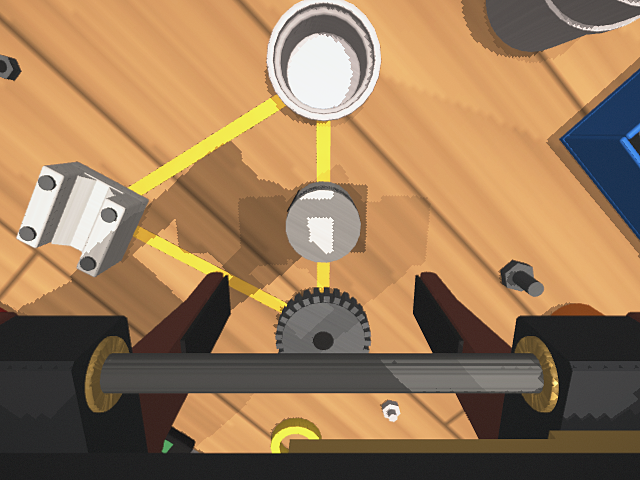

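```bash
python3 - <<'E'
from h import *
im=cv2.imread('pics/w6.png')
crop('w6',260,400,170,360,3.1)
print('gear',rayf('w6',323,341,24),'piston',rayf('w6',323,225,55),'linerEdge',rayf('w6',323.7,122,60)[:2]+28.28)
print('block',np.mean([rayf('w6',u,v,48) for u,v in [(47,183),(109,215),(88,264),(27,234)]],axis=0))
E
```

```text
gear [ 533.5 -122.3   24. ] piston [619.7 -35.4  55. ] linerEdge [703.18  47.88]
block [471.575 109.8    48.   ]
```

View pics/w6_z.png

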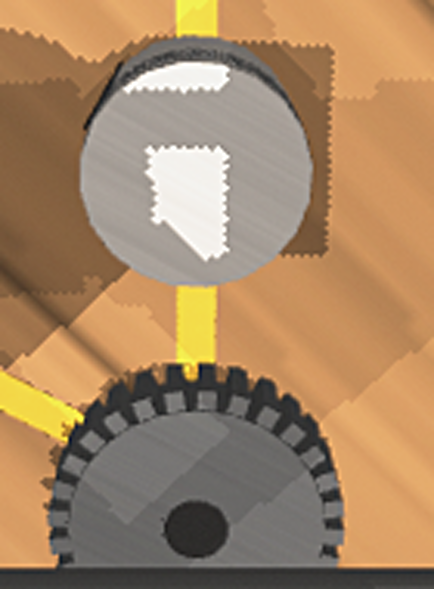

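Emit:
carry_out(targets=[[[0,0,0],[-2,38,0],87],[[0,0,0],[-4,77,0],87],[[0,0,0],[-7,116,0],87],[[0,0,0],[-10,156,0],87],[[0,0,0],[-12,195,0],87],[[0,0,0],[-14,234,0],87],[[0,0,0],[-17,273,0],87],[[0,0,0],[-20,312,0],87],[[0,0,0],[-22,345,0],60],[[0,0,0],[-22,353,0],60]])

```text
t: 9.92
ee_pos: [595.3, 321.7, 177.8]
orientation: [-2.898, -1.212, 0.004]
ft_force: [-0.3, -0.6, 0.1]
width: 77.0
```

Emit:
carry_out(targets=[[[0,0,0],[0,0,0],60],[[0,0,0],[0,0,0],60],[[0,0,0],[0,0,0],60],[[0,0,0],[0,0,0],60]])

```text
t: 10.25
ee_pos: [597.1, 315.4, 179.6]
orientation: [2.901, 1.204, -0.002]
ft_force: [0.4, -0.4, 0.0]
width: 60.1
```

```bash
python3 - <<'E'
from h import *
shot('wrist','w7')
E
```

```text
t 10.25 tcp [597.1 315.4 179.6] jaw -44.9 w 60.1 qv 0.005 F [ 0.4 -0.4  0. ]
```

View pics/w7.png

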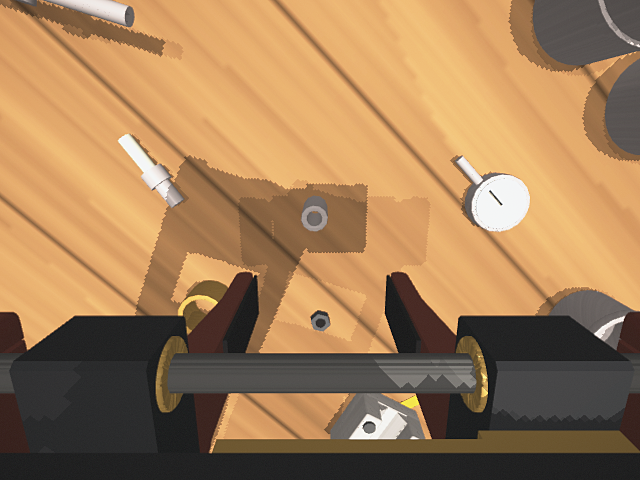

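```bash
python3 - <<'E'
from h import *
print(rayf('w7',314.8,217.7,50), rayf('w7',320,321,3)); crop('w7',280,350,180,250,8)
E
```

```text
[597.3 323.6  50. ] [517.1 237.7   3. ]
```

View pics/w7_z.png

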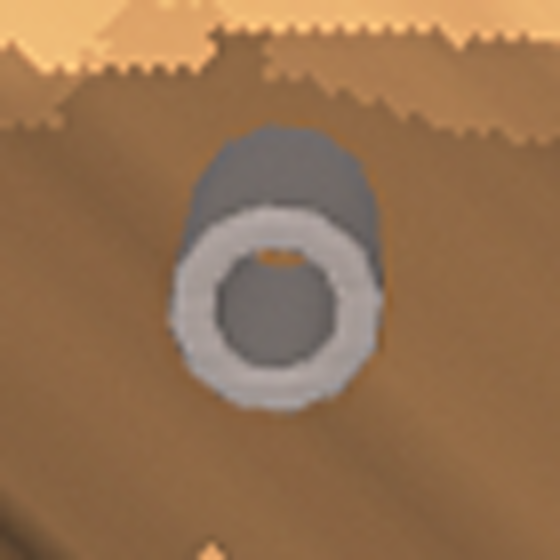

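Emit:
carry_out(targets=[[[0,0,0],[0,8,-30],60],[[0,0,0],[0,8,-65],60],[[0,0,0],[0,8,-100],60],[[0,0,0],[0,8,-130],60],[[0,0,0],[0,8,-152],60],[[0,0,0],[0,8,-163],60],[[0,0,0],[0,8,-163],60],[[0,0,0],[0,8,-163],60],[[0,0,0],[0,8,-163],60]])

```text
t: 11.05
ee_pos: [598.4, 325.5, 19.0]
orientation: [-2.901, -1.206, -0.004]
ft_force: [0.3, -0.1, -0.1]
width: 60.2
```

```bash
python3 - <<'E'
from h import *
shot('wrist','w8')
E
```

```text
t 11.05 tcp [598.4 325.5  19. ] jaw -44.9 w 60.2 qv 0.012 F [ 0.3 -0.1 -0.1]
```

View pics/w8.png

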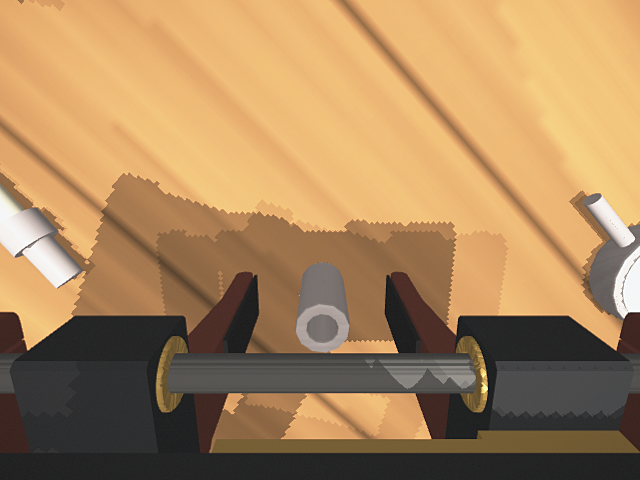

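```bash
python3 - <<'E'
from h import *
p=rayf('w8',323,326,50); o=monitor.get_obs(); print(p,o['ee_pos'])
R=cv2.Rodrigues(o['orientation'])[0]; print(R.T@(p-o['ee_pos']))
E
```

```text
[597.5 324.   50. ] [598.44756707 325.66877255  19.25653231]
[ -1.75701366   0.53458456 -30.74850587]
```

Emit:
carry_out(targets=[[[0,0,0],[-1.2,-1.3,-3],60],[[0,0,0],[-1.2,-1.3,-3],60],[[0,0,0],[-1.2,-1.3,-3],12],[[0,0,0],[-1.2,-1.3,-3],12],[[0,0,0],[-1.2,-1.3,-3],12],[[0,0,0],[-1.2,-1.3,-3],12],[[0,0,0],[-1.2,-1.3,-3],12],[[0,0,0],[-1.2,-1.3,-3],12],[[0,0,0],[-1.2,-1.3,-3],12],[[0,0,0],[-1.2,-1.3,-3],12]])

```text
t: 11.93
ee_pos: [595.9, 324.0, 14.2]
orientation: [-2.901, -1.207, -0.0]
ft_force: [0.4, 0.8, 0.4]
width: 21.3
```

Emit:
carry_out(targets=[[[0,0,0],[0,0,30],12],[[0,0,0],[0,0,65],12],[[0,0,0],[1,-25,100],12],[[0,0,0],[4,-60,120],12],[[0,0,0],[7,-100,125],12],[[0,0,0],[10,-140,125],12],[[0,0,0],[12,-180,125],12],[[0,0,0],[15,-220,125],12],[[0,0,0],[17,-260,125],12],[[0,0,0],[20,-300,125],12]])

```text
t: 12.77
ee_pos: [615.3, 22.1, 139.1]
orientation: [-2.9, -1.207, 0.001]
ft_force: [1.0, 0.6, -0.9]
width: 21.3
```

Emit:
carry_out(targets=[[[0,0,0],[2,-35,0],12],[[0,0,0],[3,-55,0],12],[[0,0,0],[3.5,-61,0],12],[[0,0,0],[3.5,-61,0],12],[[0,0,0],[3.5,-61,0],12],[[0,0,0],[3.5,-61,0],12]])

```text
t: 13.27
ee_pos: [619.1, -35.7, 139.0]
orientation: [-2.899, -1.208, 0.0]
ft_force: [-0.7, -0.2, -1.1]
width: 21.5
```

```bash
python3 - <<'E'
from h import *
shot('wrist','w9')
E
```

```text
t 13.27 tcp [619.1 -35.7 139. ] jaw -44.8 w 21.5 qv 0.01 F [-0.7 -0.2 -1.1]
```

View pics/w9.png

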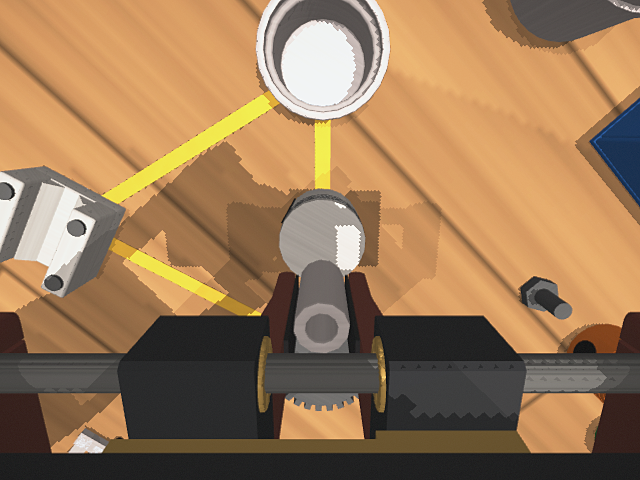

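```bash
python3 - <<'E'
from h import *
print('pin',rayf('w9',322,327,174.8)); crop('w9',260,390,180,360,3.3)
for c in [(619,-36),(620,-35),(618,-37)]:
  pts=np.array([px('wrist',[c[0]+30*np.cos(a),c[1]+30*np.sin(a),55]) for a in np.linspace(0,6.28,73)]); print(c,pts.min(0).round(1),pts.max(0).round(1))
E
```

```text
pin [619.6 -35.3 174.8]
(619, -36) [278.6 198.4] [365.5 281.9]
(620, -35) [278.6 196.3] [365.6 280. ]
(618, -37) [278.7 200.5] [365.4 283.7]
```

View pics/w9_z.png

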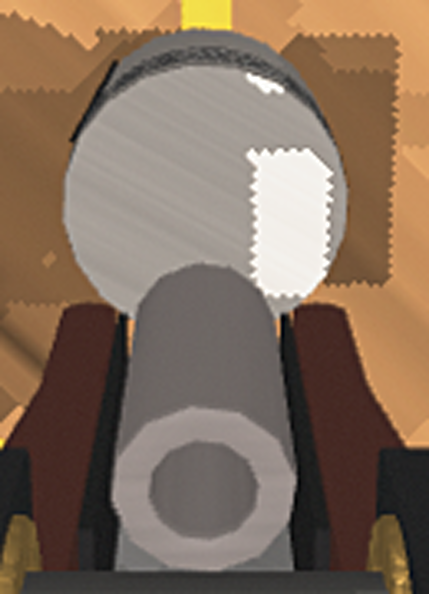

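Emit:
carry_out(targets=[[[0,0,0],[-0.4,-0.7,-20],12],[[0,0,0],[-0.4,-0.7,-40],12],[[0,0,0],[-0.4,-0.7,-54],12],[[0,0,0],[-0.4,-0.7,-63],12],[[0,0,0],[-0.4,-0.7,-67],12],[[0,0,0],[-0.4,-0.7,-68],12],[[0,0,0],[-0.4,-0.7,-68],12],[[0,0,0],[-0.4,-0.7,-68],12]])

```text
t: 13.98
ee_pos: [619.6, -37.7, 71.9]
orientation: [2.9, 1.207, 0.002]
ft_force: [0.6, -0.0, -0.9]
width: 21.4
```

Emit:
carry_out(targets=[[[0,0,0],[0,0,0],12],[[0,0,0],[0,0,0],12]])

```text
t: 14.15
ee_pos: [619.4, -37.8, 72.0]
orientation: [2.9, 1.206, 0.002]
ft_force: [-0.1, 0.4, -0.1]
width: 21.1
```

```bash
python3 - <<'E'
from h import *
shot('wrist','w10'); crop('w10',230,420,180,400,2.7)
E
```

```text
t 14.15 tcp [619.4 -37.8  72. ] jaw -44.8 w 21.1 qv 0.003 F [-0.1  0.4 -0.1]
```

View pics/w10_z.png

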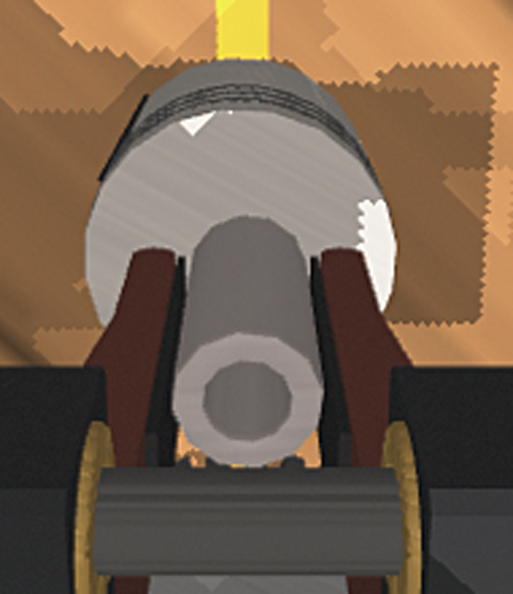

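```bash
python3 - <<'E'
from h import *
e=rayf('w10',322,259.6,57.5); print('foot',e[:2]-11*.7071,'top',rayf('w10',321.8,328,107.5))
for c in [(619,-36),(620,-35),(618,-37),(618.5,-37.5)]:
  pts=np.array([px('wrist',[c[0]+30*np.cos(a),c[1]+30*np.sin(a),55]) for a in np.linspace(0,6.28,73)]); print(c,pts.min(0).round(1),pts.max(0).round(1))
E
```

```text
foot [619.0219 -38.3781] top [619.4 -37.7 107.5]
(619, -36) [260.6 218.3] [377.  327.4]
(620, -35) [260.5 215.5] [377.1 325. ]
(618, -37) [260.7 221.1] [376.9 329.7]
(618.5, -37.5) [262.1 221.1] [378.2 329.7]
```

Emit:
carry_out(targets=[[[0,0,0],[-1.1,1.2,0],12],[[0,0,0],[-1.1,1.2,-1],12],[[0,0,0],[-1.1,1.2,-2],12],[[0,0,0],[-1.1,1.2,-2.7],12],[[0,0,0],[-1.1,1.2,-2.7],12],[[0,0,0],[-1.1,1.2,-2.7],12]])

```text
t: 14.7
ee_pos: [617.9, -36.5, 69.1]
orientation: [-2.901, -1.207, -0.0]
ft_force: [-1.7, -0.5, 5.8]
width: 21.5
```

Emit:
carry_out(targets=[[[0,0,0],[0,0,0],50],[[0,0,0],[0,0,0],50],[[0,0,0],[0,0,0],50],[[0,0,0],[0,0,0],50],[[0,0,0],[0,0,15],50],[[0,0,0],[0,0,40],50],[[0,0,0],[0,0,70],50],[[0,0,0],[0,0,100],50],[[0,0,0],[0,0,110],50],[[0,0,0],[0,0,110],50]])

```text
t: 15.53
ee_pos: [619.8, -36.7, 181.4]
orientation: [2.898, 1.206, 0.008]
ft_force: [-0.6, 0.5, -0.6]
width: 50.2
```

Emit:
carry_out(targets=[[[0,0,0],[0,0,0],80],[[0,0,0],[0,0,0],80],[[0,0,0],[0,0,0],80]])

```text
t: 15.78
ee_pos: [616.6, -36.5, 176.4]
orientation: [-2.899, -1.206, 0.005]
ft_force: [-0.7, -0.5, 0.3]
width: 66.4
```

```bash
python3 - <<'E'
from h import *
shot('wrist','w11'); crop('w11',220,420,150,360,2.8)
E
```

```text
t 15.78 tcp [616.6 -36.5 176.4] jaw -44.8 w 66.4 qv 0.004 F [-0.7 -0.5  0.3]
```

View pics/w11_z.png

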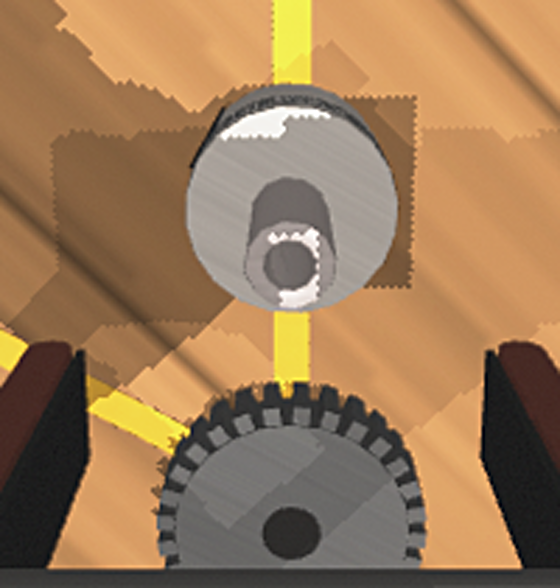

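```bash
python3 - <<'E'
from h import *
print('pin',rayf('w11',323.6,244.6,105),'piston',rayf('w11',324.4,224.5,55),'gear',rayf('w11',220+292/2.8,150+533/2.8,24))
E
```

```text
pin [618.  -36.5 105. ] piston [619.4 -36.1  55. ] gear [ 534.1 -122.3   24. ]
```

Emit:
carry_out(targets=[[[0,0,0],[-14,32,0],66],[[0,0,0],[-30,68,0],66],[[0,0,0],[-46,104,0],66],[[0,0,-3],[-62,140,0],66],[[0,0,-6],[-78,176,0],66],[[0,0,-9],[-94,212,0],66],[[0,0,-12],[-110,248,0],66],[[0,0,-15],[-126,284,0],66],[[0,0,-15],[-142,320,0],66],[[0,0,-15],[-158,356,0],66]])

```text
t: 16.67
ee_pos: [458.3, 320.7, 177.4]
orientation: [3.033, 0.817, -0.003]
ft_force: [0.5, 0.9, -0.0]
width: 66.2
```

Emit:
carry_out(targets=[[[0,0,0],[0,0,0],66],[[0,0,0],[0,0,0],66],[[0,0,0],[0,0,0],66],[[0,0,0],[0,0,0],66]])

```text
t: 17.0
ee_pos: [460.1, 318.2, 177.9]
orientation: [3.033, 0.816, -0.002]
ft_force: [-0.7, -0.6, -0.6]
width: 66.2
```

```bash
python3 - <<'E'
from h import *
shot('wrist','w12')
E
```

```text
t 17.0 tcp [460.1 318.2 177.9] jaw -59.9 w 66.2 qv 0.014 F [-0.7 -0.6 -0.6]
```

View pics/w12.png

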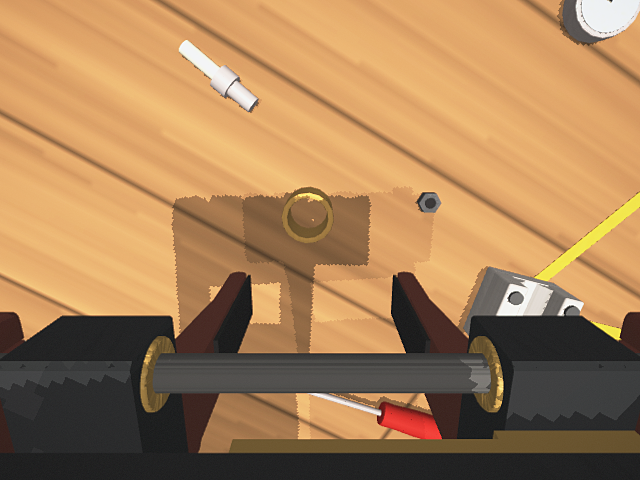

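```bash
python3 - <<'E'
from h import *
print(rayf('w12',307.5,218,36)); crop('w12',270,350,170,260,6)
E
```

```text
[456.9 329.5  36. ]
```

View pics/w12_z.png

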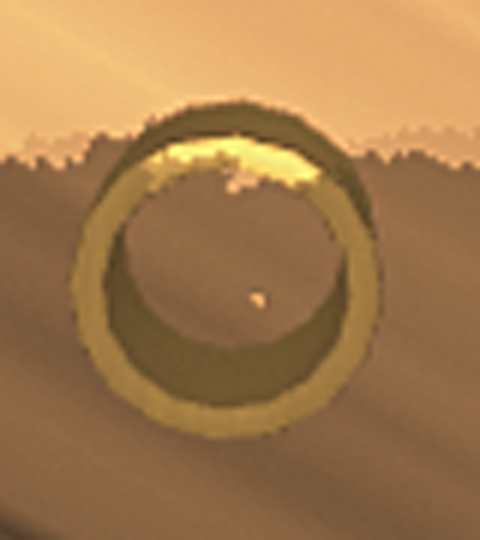

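Emit:
carry_out(targets=[[[0,0,0],[-3,11,-35],66],[[0,0,0],[-3,11,-70],66],[[0,0,0],[-3,11,-105],66],[[0,0,0],[-3,11,-138],66],[[0,0,0],[-3,11,-160],66],[[0,0,0],[-3,11,-170],66],[[0,0,0],[-3,11,-170],66],[[0,0,0],[-3,11,-170],66],[[0,0,0],[-3,11,-170],66]])

```text
t: 17.8
ee_pos: [458.1, 330.7, 9.9]
orientation: [-3.033, -0.816, -0.003]
ft_force: [0.5, 0.5, -0.3]
width: 65.9
```

```bash
python3 - <<'E'
from h import *
shot('wrist','w13')
E
```

```text
t 17.8 tcp [458.1 330.7   9.9] jaw -59.9 w 65.9 qv 0.013 F [ 0.5  0.5 -0.3]
```

View pics/w13.png

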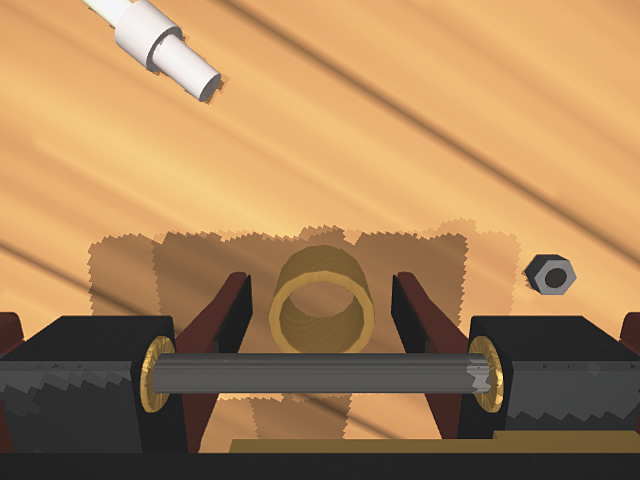

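```bash
cat >> h.py <<'E'
def circ(n,c,r,z):
    cm=json.load(open(f'pics/{n}.json'))
    P=np.array([[c[0]+r*np.cos(a),c[1]+r*np.sin(a),z] for a in np.linspace(0,2*np.pi,145)])
    p=cv2.projectPoints(P,np.array(cm['rvec']),np.array(cm['tvec']),np.array(cm['K']),None)[0].reshape(-1,2)
    return np.r_[p.min(0),p.max(0)].round(1)
E
python3 - <<'E'
from h import *
for c in [(458.1,330.7),(457,329.4),(457.2,330.1)]: print(c,circ('w13',c,22,36))
crop('w13',250,400,230,360,5)
E
```

```text
(458.1, 330.7) [266.6 265.1 375.2 363.7]
(457, 329.4) [268.1 269.  376.4 367. ]
(457.2, 330.1) [266.8 267.7 375.2 366. ]
```

View pics/w13_z.png

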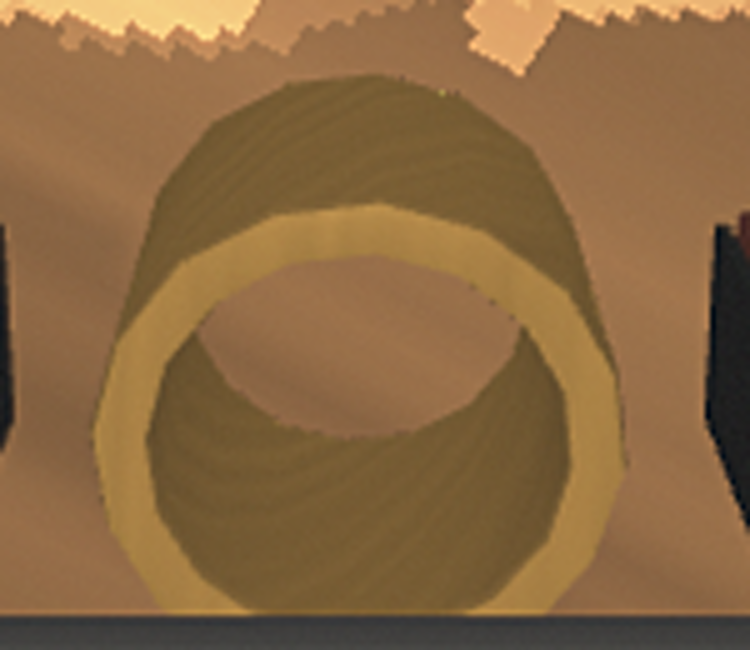

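Emit:
carry_out(targets=[[[0,0,0],[-1.4,-1.5,-2],66],[[0,0,0],[-1.4,-1.5,-2],66],[[0,0,0],[-1.4,-1.5,-2],35],[[0,0,0],[-1.4,-1.5,-2],35],[[0,0,0],[-1.4,-1.5,-2],35],[[0,0,0],[-1.4,-1.5,-2],35],[[0,0,0],[-1.4,-1.5,-2],35],[[0,0,0],[-1.4,-1.5,-2],35]])

```text
t: 18.52
ee_pos: [455.5, 329.0, 6.6]
orientation: [-3.033, -0.818, -0.0]
ft_force: [-1.2, -0.1, 3.1]
width: 43.0
```

Emit:
carry_out(targets=[[[0,0,0],[0,0,30],35],[[0,0,0],[0,0,65],35],[[0,0,0],[2,-20,95],35],[[0,0,0],[7,-55,115],35],[[0,0,0],[13,-95,120],35],[[0,0,0],[19,-135,120],35],[[0,0,0],[25,-175,120],35],[[0,0,0],[31,-215,120],35],[[0,0,0],[37,-255,120],35],[[0,0,0],[43,-295,120],35]])

```text
t: 19.35
ee_pos: [498.1, 32.0, 126.4]
orientation: [-3.033, -0.818, 0.0]
ft_force: [0.4, -0.2, -1.8]
width: 42.8
```

Emit:
carry_out(targets=[[[0,0,0],[3,-25,0],35],[[0,0,0],[5,-40,0],35],[[0,0,0],[5,-40,0],35],[[0,0,0],[5,-40,0],35],[[0,0,0],[5,-40,0],35]])

```text
t: 19.77
ee_pos: [503.1, -5.5, 126.3]
orientation: [-3.033, -0.818, 0.001]
ft_force: [-0.3, -0.4, -1.3]
width: 43.0
```

```bash
python3 - <<'E'
from h import *
shot('wrist','w14')
E
```

```text
t 19.77 tcp [503.1  -5.5 126.3] jaw -59.8 w 43.0 qv 0.017 F [-0.3 -0.4 -1.3]
```

View pics/w14.png

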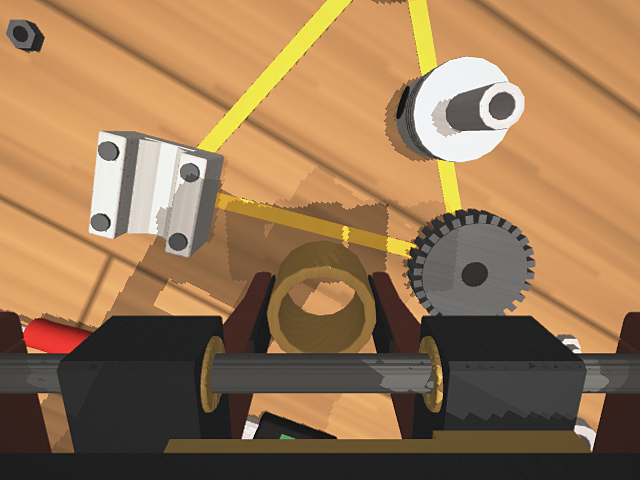

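```bash
python3 - <<'E'
from h import *
g=rayf('w14',474,273.5,24); b=np.mean([rayf('w14',u,v,48) for u,v in [(108,151),(190,172),(178,242),(100,222)]],axis=0)
print(g,b,(g+b)/2, np.linalg.norm((g-b)[:2]))
for c in [(503.1,-5.5),(502,-6),(504,-6)]: print(c,circ('w14',c,22,155.7))
crop('w14',250,400,230,360,5)
E
```

```text
[ 534.4 -121.5   24. ] [471.7   110.025  48.   ] [503.05    -5.7375  36.    ] 239.8647861296026
(503.1, -5.5) [265.3 268.3 376.3 368.6]
(502, -6) [265.2 271.2 375.9 371.1]
(504, -6) [267.5 267.  378.6 367.5]
```

View pics/w14_z.png

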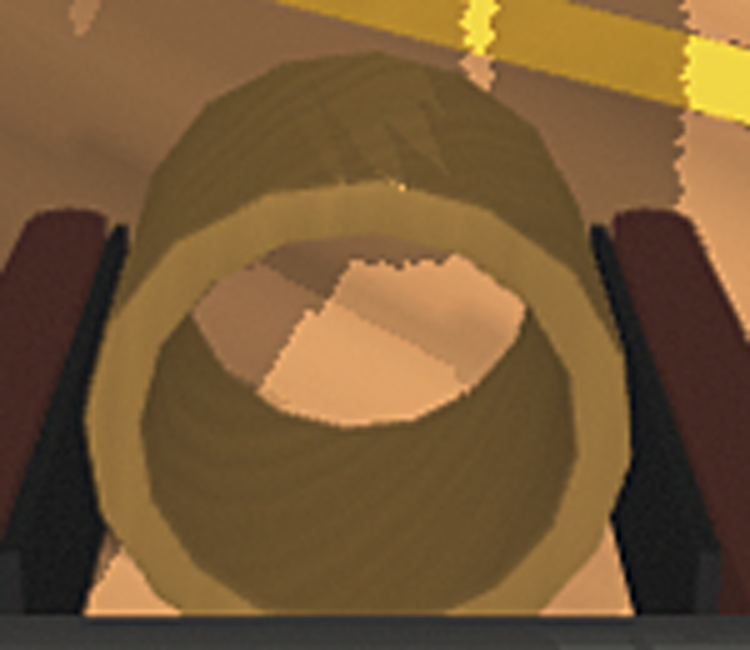

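Emit:
carry_out(targets=[[[0,0,0],[-0.6,-0.6,-30],35],[[0,0,0],[-0.6,-0.6,-60],35],[[0,0,0],[-0.6,-0.6,-88],35],[[0,0,0],[-0.6,-0.6,-106],35],[[0,0,0],[-0.6,-0.6,-115],35],[[0,0,0],[-0.6,-0.6,-118],35],[[0,0,0],[-0.6,-0.6,-118],35],[[0,0,0],[-0.6,-0.6,-118],35],[[0,0,0],[-0.6,-0.6,-118],35],[[0,0,0],[-0.6,-0.6,-118],35]])

```text
t: 20.65
ee_pos: [503.7, -6.6, 9.6]
orientation: [3.033, 0.818, 0.003]
ft_force: [-0.1, 0.4, -1.9]
width: 43.2
```

Emit:
carry_out(targets=[[[0,0,0],[-1.2,0.5,-1],35],[[0,0,0],[-1.2,0.5,-2],35],[[0,0,0],[-1.2,0.5,-3],35],[[0,0,0],[-1.2,0.5,-3],35],[[0,0,0],[-1.2,0.5,-3],35]])

```text
t: 21.07
ee_pos: [501.8, -6.2, 6.5]
orientation: [3.033, 0.818, 0.001]
ft_force: [-3.1, 0.4, 13.1]
width: 43.1
```

Emit:
carry_out(targets=[[[0,0,0],[0,0,0.5],64],[[0,0,0],[0,0,0.5],64],[[0,0,0],[0,0,0.5],64],[[0,0,0],[0,0,0.5],64],[[0,0,0],[0,0,30],64],[[0,0,0],[0,0,65],64],[[0,0,0],[0,0,105],64],[[0,0,0],[0,0,140],64],[[0,0,0],[0,0,160],64],[[0,0,0],[0,0,160],64]])

```text
t: 21.9
ee_pos: [504.5, -6.2, 169.9]
orientation: [3.031, 0.817, 0.012]
ft_force: [0.5, -0.2, 0.3]
width: 64.3
```

Emit:
carry_out(targets=[[[0,0,0],[0,0,0],64],[[0,0,0],[0,0,0],64],[[0,0,0],[0,0,0],64]])

```text
t: 22.15
ee_pos: [500.4, -6.1, 163.8]
orientation: [-3.032, -0.818, 0.005]
ft_force: [0.2, -0.5, 0.1]
width: 63.8
```

```bash
python3 - <<'E'
from h import *
shot('wrist','w15')
E
```

```text
t 22.15 tcp [500.4  -6.1 163.8] jaw -59.8 w 63.8 qv 0.007 F [ 0.2 -0.5  0.1]
```

View pics/w15.png

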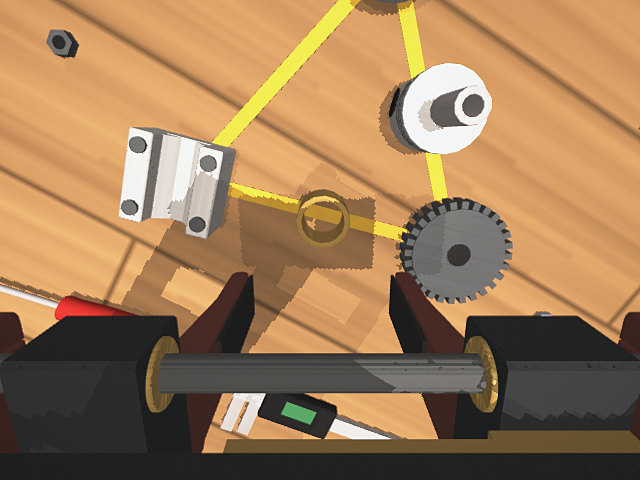

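```bash
python3 - <<'E'
from h import *
g=rayf('w15',458.5,254.5,24); b=np.mean([rayf('w15',u,v,48) for u,v in [(138,145),(208,163),(198,224),(129,207)]],axis=0)
print(g,b,(g+b)/2,'bush',rayf('w15',323,222,36)); print(circ('w15',(503,-6),22,36)); crop('w15',280,370,180,260,6)
E
```

```text
[ 534.4 -121.8   24. ] [471.85  109.825  48.   ] [503.125   -5.9875  36.    ] bush [503.3  -5.9  36. ]
[295.5 195.2 350.4 248.6]
```

View pics/w15_z.png

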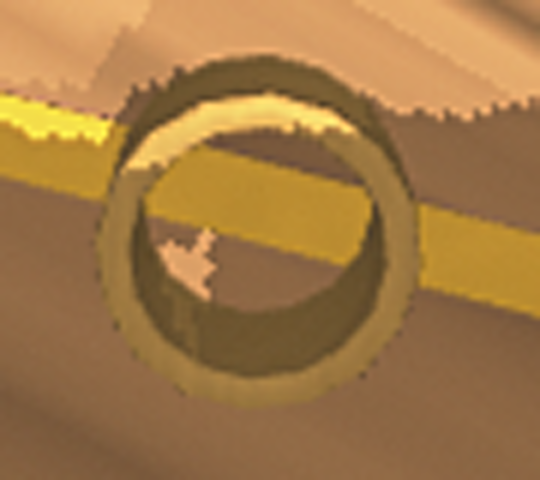

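Emit:
carry_out(targets=[[[0,0,0],[-7,-36,0],80],[[0,0,0],[-15,-74,0],80],[[0,0,0],[-23,-112,0],80],[[0,0,0],[-30,-150,0],80],[[0,0,0],[-38,-188,0],80],[[0,0,0],[-46,-226,0],80],[[0,0,0],[-54,-264,0],80],[[0,0,0],[-59,-294,0],80],[[0,0,0],[-59,-294,0],80],[[0,0,0],[-59,-294,0],80]])

```text
t: 23.03
ee_pos: [441.6, -301.0, 164.0]
orientation: [-3.033, -0.812, 0.002]
ft_force: [-0.0, -0.0, -1.0]
width: 79.6
```

Emit:
carry_out(targets=[[[0,0,0],[0,0,0],80],[[0,0,0],[0,0,0],80],[[0,0,0],[0,0,0],80]])

```text
t: 23.28
ee_pos: [442.7, -298.7, 165.1]
orientation: [-3.032, -0.82, 0.001]
ft_force: [0.5, 0.2, -0.3]
width: 80.1
```

```bash
python3 - <<'E'
from h import *
shot('wrist','w16')
E
```

```text
t 23.28 tcp [ 442.7 -298.7  165.1] jaw -59.7 w 80.1 qv 0.005 F [ 0.5  0.2 -0.3]
```

View pics/w16.png

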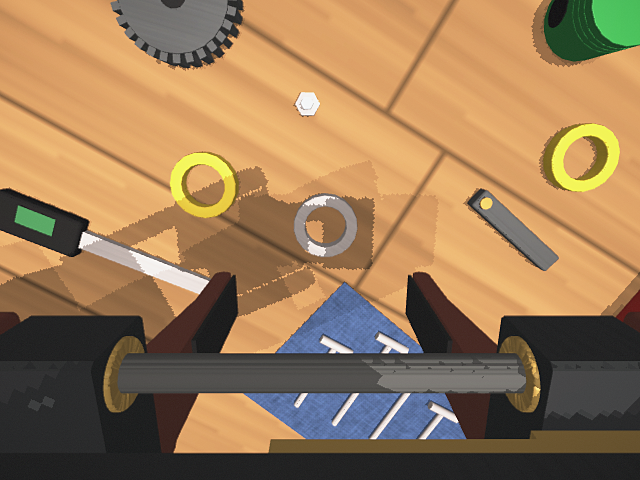

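```bash
python3 - <<'E'
from h import *
print(rayf('w16',326,225.5,14)); crop('w16',285,370,180,265,6)
E
```

```text
[ 439.8 -305.    14. ]
```

View pics/w16_z.png

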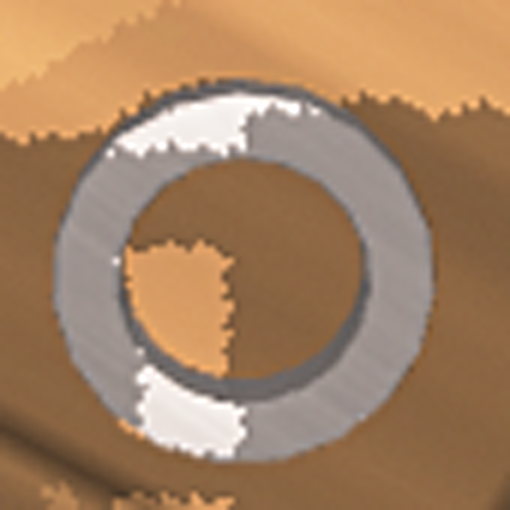

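Emit:
carry_out(targets=[[[0,0,0],[-3.5,-6.5,-35],80],[[0,0,0],[-3.5,-6.5,-70],80],[[0,0,0],[-3.5,-6.5,-105],80],[[0,0,0],[-3.5,-6.5,-135],80],[[0,0,0],[-3.5,-6.5,-153],80],[[0,0,0],[-3.5,-6.5,-160],80],[[0,0,0],[-3.5,-6.5,-160],80],[[0,0,0],[-3.5,-6.5,-160],80],[[0,0,0],[-3.5,-6.5,-160],80]])

```text
t: 24.08
ee_pos: [440.2, -307.0, 6.8]
orientation: [3.031, 0.818, 0.002]
ft_force: [0.8, -0.3, 0.4]
width: 79.8
```

```bash
python3 - <<'E'
from h import *
o=shot('wrist','w17'); crop('w17',230,420,200,400,3); print([circ('w17',(439.4+d,-305+e),28,14) for d,e in ((0,0),(1,0),(0,1))])
E
```

```text
t 24.08 tcp [ 440.2 -307.     6.8] jaw -59.8 w 79.8 qv 0.009 F [ 0.8 -0.3  0.4]
[array([254.5, 236.5, 378. , 350.4]), array([255.5, 234.6, 379.1, 348.7]), array([252.5, 235.4, 376.1, 349.4])]
```

View pics/w17_z.png

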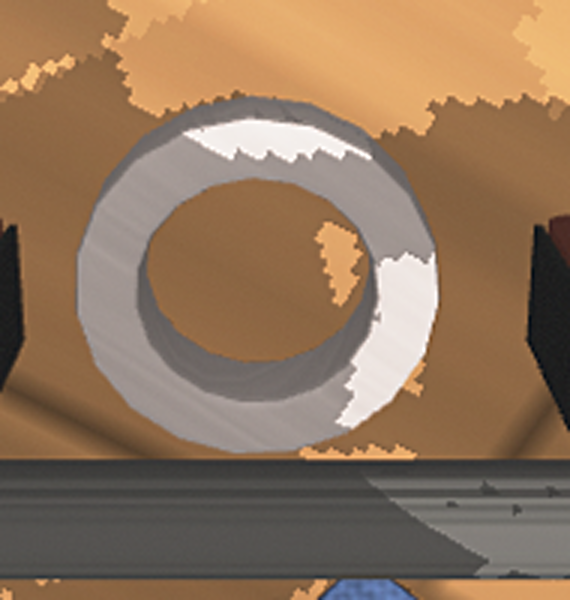

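Emit:
carry_out(targets=[[[0,0,0],[-1.3,1.5,-3.5],80],[[0,0,0],[-1.3,1.5,-3.5],80],[[0,0,0],[-1.3,1.5,-3.5],46],[[0,0,0],[-1.3,1.5,-3.5],46],[[0,0,0],[-1.3,1.5,-3.5],46],[[0,0,0],[-1.3,1.5,-3.5],46],[[0,0,0],[-1.3,1.5,-3.5],46],[[0,0,0],[-1.3,1.5,-3.5],46]])

```text
t: 24.8
ee_pos: [437.9, -305.2, 2.0]
orientation: [3.033, 0.818, 0.0]
ft_force: [-0.2, -0.1, 1.4]
width: 55.9
```

Emit:
carry_out(targets=[[[0,0,0],[0,0,0],46],[[0,0,0],[0,0,0],46],[[0,0,0],[0,0,25],46],[[0,0,0],[0,0,60],46],[[0,0,0],[0,0,90],46],[[0,0,0],[15,29,115],46],[[0,0,0],[33,63,120],46],[[0,0,0],[51,98,120],46],[[0,0,0],[69,133,120],46],[[0,0,0],[86,166,120],46]])

```text
t: 25.63
ee_pos: [524.4, -137.4, 122.2]
orientation: [3.033, 0.817, 0.001]
ft_force: [0.7, 0.1, -0.6]
width: 55.9
```

Emit:
carry_out(targets=[[[0,0,0],[10,18,0],46],[[0,0,0],[10,18,0],46],[[0,0,0],[10,18,0],46],[[0,0,0],[10,18,0],46],[[0,0,0],[10,18,0],46]])

```text
t: 26.05
ee_pos: [533.0, -122.1, 121.7]
orientation: [-3.034, -0.816, 0.001]
ft_force: [-0.2, -0.0, -0.9]
width: 56.0
```

```bash
python3 - <<'E'
from h import *
o=shot('wrist','w18')
E
```

```text
t 26.05 tcp [ 533.  -122.1  121.7] jaw -59.9 w 56.0 qv 0.006 F [-0.2 -0.  -0.9]
```

View pics/w18.png

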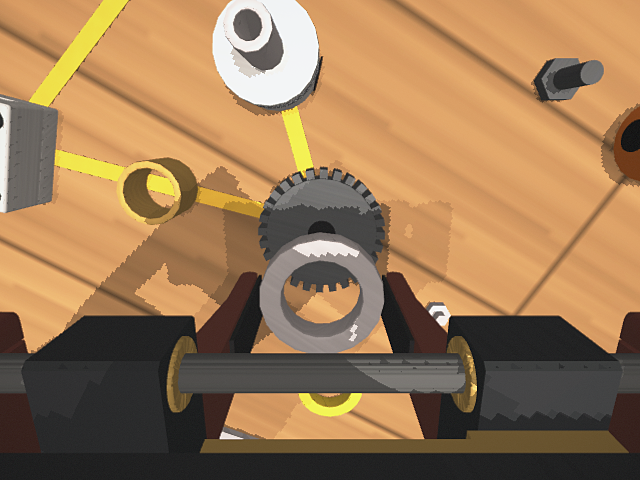

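```bash
python3 - <<'E'
from h import *
print(circ('w18',(533,-122.1),28,133.7),circ('w18',(534.3,-121.8),46,24))
crop('w18',250,400,160,360,3)
E
```

```text
[257.4 240.5 384.2 356.9] [258.2 169.5 385.2 292.3]
```

View pics/w18_z.png

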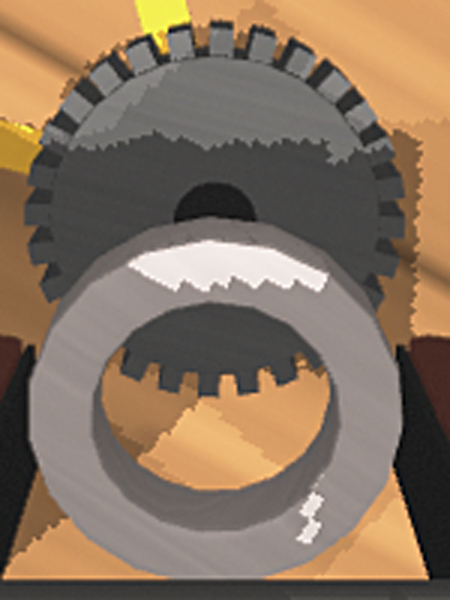

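Emit:
carry_out(targets=[[[0,0,0],[0.6,0.2,-25],46],[[0,0,0],[0.6,0.2,-50],46],[[0,0,0],[0.6,0.2,-72],46],[[0,0,0],[0.6,0.2,-85],46],[[0,0,0],[0.6,0.2,-91],46],[[0,0,0],[0.6,0.2,-93],46],[[0,0,0],[0.6,0.2,-93],46],[[0,0,0],[0.6,0.2,-93],46],[[0,0,0],[0.6,0.2,-93],46],[[0,0,0],[0.6,0.2,-93],46]])

```text
t: 26.93
ee_pos: [535.1, -121.1, 30.0]
orientation: [3.032, 0.818, 0.002]
ft_force: [-0.3, 0.3, -0.8]
width: 55.8
```

```bash
python3 - <<'E'
from h import *
o=shot('wrist','w19');p=o['ee_pos']
print(circ('w19',p[:2],28,p[2]+12),circ('w19',(534.5,-121.6),46,24))
crop('w19',220,420,170,400,2.6)
E
```

```text
t 26.93 tcp [ 535.1 -121.1   30. ] jaw -59.8 w 55.8 qv 0.003 F [-0.3  0.3 -0.8]
[257.6 240.4 384.4 357. ] [226.9 193.2 415.5 368.6]
```

View pics/w19_z.png

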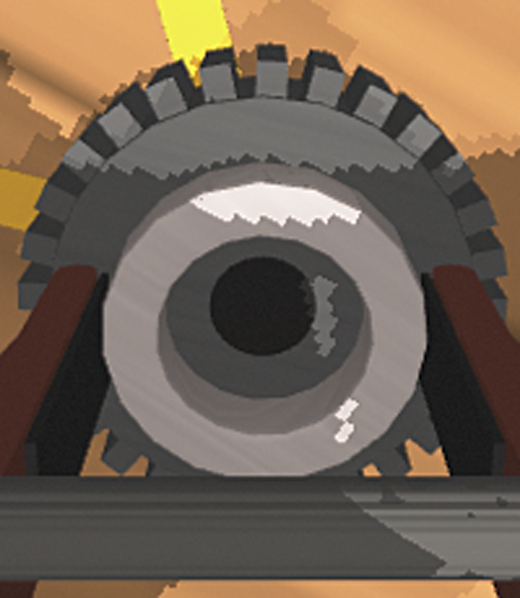

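```bash
python3 - <<'E'
from h import *
print(rayf('w19',320.8,287.7,24)); print(rayf('w19',321.9,296.5,42)); print(monitor.get_obs()['ee_pos'])
E
```

```text
[ 534.  -121.7   24. ]
[ 537.3 -120.3   42. ]
[ 535.00512062 -121.05641099   29.83359379]
```

Emit:
carry_out(targets=[[[0,0,0],[-1.5,-0.6,-1],46],[[0,0,0],[-1.5,-0.6,-2],46],[[0,0,0],[-1.5,-0.6,-3],46],[[0,0,0],[-1.5,-0.6,-4],46],[[0,0,0],[-1.5,-0.6,-4],46],[[0,0,0],[-1.5,-0.6,-4],46]])

```text
t: 27.48
ee_pos: [532.9, -121.6, 26.0]
orientation: [-3.033, -0.818, 0.0]
ft_force: [-3.4, 0.9, 12.2]
width: 55.9
```

Contact at 12 N. Release and rise.

Emit:
carry_out(targets=[[[0,0,0],[0.3,0,0.5],72],[[0,0,0],[0.3,0,0.5],72],[[0,0,0],[0.3,0,0.5],72],[[0,0,0],[0.3,0,0.5],72],[[0,0,0],[0.3,0,15],72],[[0,0,0],[0.3,0,45],72],[[0,0,0],[0.3,0,85],72],[[0,0,0],[0.3,0,125],72],[[0,0,0],[0.3,0,150],72],[[0,0,0],[0.3,0,150],72]])

```text
t: 28.32
ee_pos: [536.6, -122.4, 180.5]
orientation: [3.029, 0.817, 0.013]
ft_force: [0.7, -0.1, 0.1]
width: 71.9
```

Emit:
carry_out(targets=[[[0,0,0],[0,0,0],72],[[0,0,0],[0,0,0],72],[[0,0,0],[0,0,0],72]])

```text
t: 28.57
ee_pos: [532.0, -121.3, 173.3]
orientation: [-3.032, -0.817, 0.004]
ft_force: [-0.4, -0.1, -0.4]
width: 72.0
```

```bash
python3 - <<'E'
from h import *
o=shot('wrist','w20')
crop('w20',250,400,150,300,4)
E
```

```text
t 28.57 tcp [ 532.  -121.3  173.3] jaw -59.8 w 72.0 qv 0.008 F [-0.4 -0.1 -0.4]
```

View pics/w20.png

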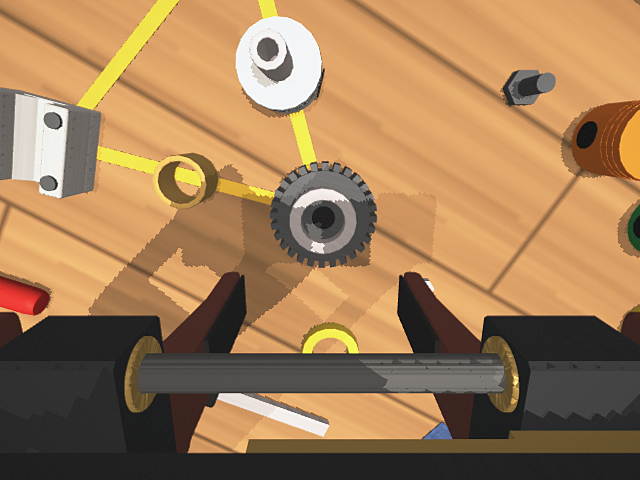

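View pics/w20_z.png

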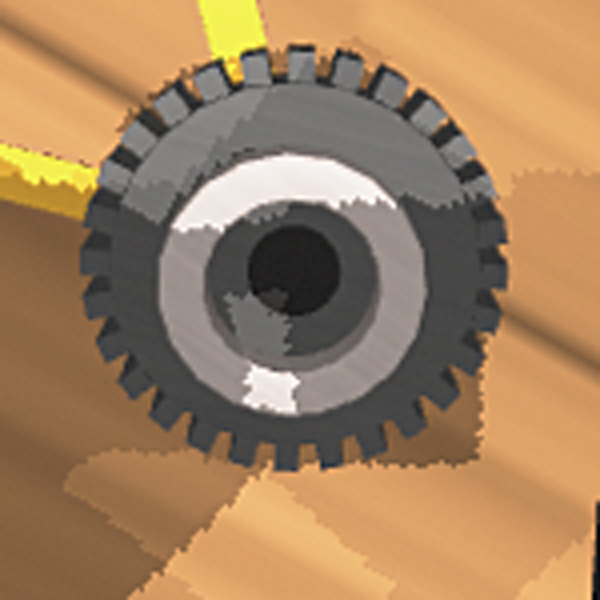

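```bash
python3 - <<'E'
from h import *
print('ring',rayf('w20',323.25,221.4,38),'gear',rayf('w20',323.5,217.5,24))
snap('top','top1'); snap('scene','scene1')
for c in ['top','scene']:
  vision.get_image(c)
  for q in ['piston_mid','pin_mid','bush_mid','thrust_mid','dial_mid']:
    for d in place_of(q,c): print(c,q,round(d['confidence'],2),w(c,d['point']).round(1))
print(monitor.get_obs()['t'])
E
```

```text
ring [ 534.  -121.7   38. ] gear [ 534.2 -121.9   24. ]
top piston_mid 0.98 [ 716.1 -300.5   25.3]
top piston_mid 0.96 [ 686.  -394.5   26.9]
top piston_mid 0.68 [621.5 -34.   26.5]
top pin_mid 0.43 [618.8 -38.4  80.3]
top bush_mid 0.73 [506.4  -4.8  16.6]
top thrust_mid 0.81 [ 593.2 -457.9    2.3]
top dial_mid 0.73 [720.2 216.2   9.3]
scene piston_mid 0.88 [ 714.  -300.9   23.8]
scene piston_mid 0.66 [ 680.4 -391.9   24.3]
scene piston_mid 0.6 [617.6 -38.9  26.1]
scene pin_mid 0.74 [621.2 -36.8  76.8]
scene bush_mid 0.62 [506.2  -2.3  12.7]
scene thrust_mid 0.78 [ 421.2 -201.5    7. ]
scene thrust_mid 0.77 [ 603.  -461.1   10. ]
scene thrust_mid 0.74 [ 537.7 -121.2   25.2]
scene thrust_mid 0.52 [504.6  -3.7  16.9]
scene dial_mid 0.75 [720.9 214.8   6. ]
29.3167
```

View pics/scene1.png

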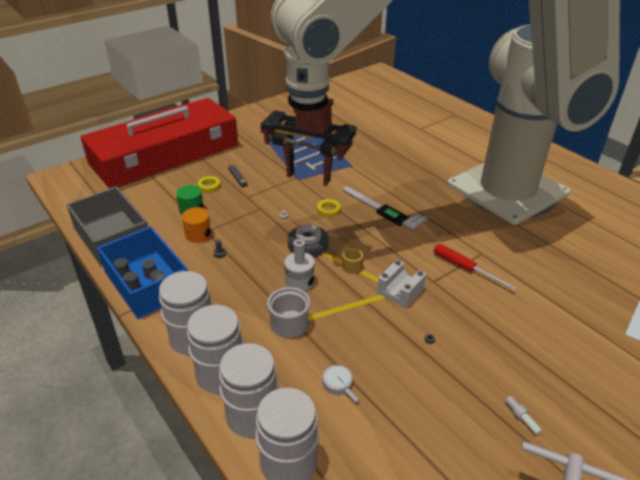

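View pics/top1.png

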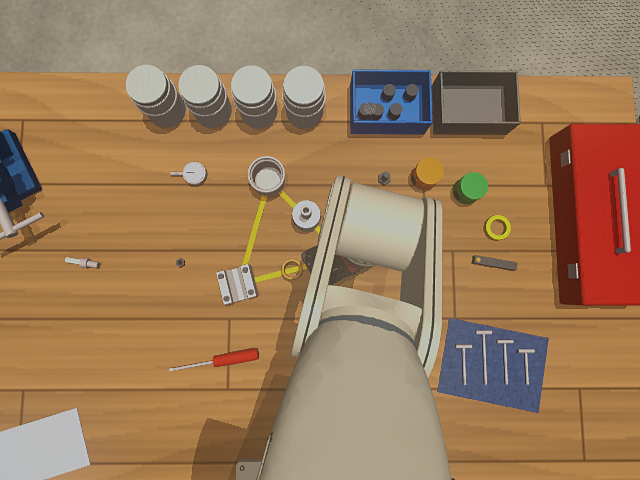

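Scene picture: pin upright on the piston at (299,250), bush at (353,261), ring on the gear at (308,238), dial still at (337,379). Top picture: piston and pin at (306,214), bush at (291,269), dial at (194,173). All of it is in place and the gripper is clear, so I am handing in.

```bash
python3 - <<'E'
from h import *
print(order.close_job())
E
```

```text
the job is handed in; nothing more can be done
None
```

I placed all four parts in the order asked and handed the job in at about 29 s of the 128 s allowed. The hand-in gives no verdict.

| Part | Where it was put | Last wrist-camera check |
|---|---|---|
| Piston | Crown up, between liner and gear | About 1 to 1.5 mm from the midpoint |
| Wrist pin | Upright on the piston crown | About 1.5 mm off the crown's centre |
| Bearing bush | On end, between gear and block | Less than 0.5 mm from the midpoint |
| Thrust ring | Flat on the crank gear | About 0.3 mm off the gear's centre |

- **Dial gauge and look-alikes:** The gauge reads the same place as at the start, within the networks' error. I left the green and orange pistons and the yellow rings alone.
- **Forces:** The highest contact force I read when setting a part down was 13 N. I read the force only at the end of each move.
- **Checks that disagreed:** In the final look, the scene and top networks put the bush, piston and ring 2 to 4 mm from the wrist measurements, which is about their stated accuracy. In the last top picture the arm hid the thrust ring, so only the wrist and scene cameras confirmed it.

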